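# Load the paper roll on its spindle

### The job

Refill the roll stand: lift its empty spindle out by the grip, thread it through the core of the paper roll lying in the cradle until the collar meets the roll, and push on gently until the sprung back-plate is felt pushing back with about 8 N, held for half a second (over 18 N crushes the core). Ease back to take the pressure off, carry the roll on the spindle to the stand, set the spindle down in both slots with the roll hanging between the cheeks, still up against the collar, and let go. Do not touch the paper with the gripper, and leave the other things on the desk where they are.

Things in the scene. Friction and masses are not known exactly. Their poses are not given: they have to be found in the camera images.
- spindle: Loose spindle, 0.12 kg, along its x. Origin on the axis, in the collar's front face. Collar: disc 32 mm across, x -5 to 0 mm; in front a 15 mm rod to x = 65, tapered to a 6 mm tip at x = 74; behind, the rod to x = -38, then the grip. Starts level in both slots of the stand, origin 55 mm over the stand's origin, x along the stand's x, up to 5 mm off the stand's origin lengthwise.
- spindle_grip (a point): Middle of the spindle's black grip block, at spindle x = -62 mm on its axis. The block is 46 mm long (x), 16 mm wide (y), 22 mm high, sides flat and vertical: take it from above, closing along y.
- paper_roll: Loose white paper roll lying in the cradle, 0.11 to 0.2 kg, 60 mm across, 40 mm wide along its x (the bore's axis), cardboard core with open bore of 19 mm. Origin in its middle on the axis, at first 42 mm over the cradle's origin; faces at x = -20 (spindle enters here) and +20 mm. It can slide along the cradle.
- cradle: Fixed cradle, base 140 x 84 x 6 mm (x -35 to 105 mm) on 5 mm feet, origin at its underside, 5 mm over the desk; +x is the way the spindle goes in. Roll lies on two bars along x (y = +-20, top at z = 18, x -32 to 43 mm). Behind the roll stands a sprung plate 64 mm high, with a gap 28 mm wide above z = 30 for the rod.
- cradle_back (a point): Point on the cradle's axis line (cradle x = 34, z = 42 mm): the plate's resting face is up to 12 mm before or behind it, not measured: feel for it. Roll to plate at first 2 to 32 mm; there the roll slides with about 1 N. The plate gives from 2 N, 2.5 N per mm, to 10 mm; it follows the roll back as you ease off.
- roll_stand: Fixed roll stand, base 112 x 90 mm on 5 mm feet, origin at its underside, 5 mm over the desk. Cheeks 8 mm thick at x = -18 and 56 mm, 64 mm wide, 82 mm high, each with an open slot in the stand's x-z plane, 18 mm wide, flared at the top, bottom at z = 47.5. Seated spindle: along the stand's x, its origin at x = 0 (+-8 mm), y = 0, z = 55 mm, grip block outside on the -x side.
- spare_roll: Bystander: a second such paper roll standing on end, 60 mm wide, 40 mm high, origin at its underside.
- marker_black: Bystander: black-capped marker lying on the desk, 132 mm long, 16 mm thick.
- white_bottle: Bystander: small white bottle, 33 mm wide, 66 mm high, origin at its underside.
- loupe: Bystander: folding loupe lying on the desk, 87 x 40 mm, 12 mm thick.
There are look-alikes about, which are no part of the job. There is more than one size of the spindle; the job needs the larger. What is shaped like the paper_roll but red is not meant.

How it is judged:
By the outcome, as a careful person would: the job done as asked, in the order asked, and still so for the second after the job is handed in, with the robot touching nothing.
It also fails if it takes over 72 s, if anything falls off the work surface, if the arm or the gripper's body presses on something with over 40 N, if the wrist force passes 120 N, or if a joint passes its speed limit or range.

### The arm

A 7-joint arm with a two-finger parallel gripper is mounted at the origin on a cart in front of the work surface, level with it; the furniture and walls round the work are solid. World frame = base frame: x ahead of the robot, y to its left, z up, the work surface at z = 0. Lengths are in m, angles in rad, forces in N, time in s.
With the tool pointing down it reaches from about 0.4 to 0.85 m from the base axis. Payload 10.4 kg.
Tool frame: the origin (TCP) lies at the very end of the fingers, on their centre line; the grasp point (between the pads) lies 19 mm behind it; z points along the fingers, y is the line along which they close (so a half turn about z gives the same grasp; the last joint's range is limited). The gripper opens to 87 mm and grips with 3 to 60 N. Pads are 19 mm wide; open, the fingers measure 117 mm over their backs; the gripper's body (75 mm by 190 mm) begins 51 mm behind the grasp point.
Start: joints at [1.312, 0.332, -0.065, 1.46, 0.022, 1.35, -0.088], TCP at [0.146, -0.608, 0.223] pointing down, gripper open.
Joint ranges: [-2.6, 2.6], [-0.5, 2.12], [-1.47, 1.34], [0.16, 2.42], [-1.27, 4.41], [0.06, 2.06], [-2.6, 2.6]. Speed limits (rad/s): [2.22, 2.22, 2.79, 2.79, 3.14, 3.14, 3.14].

### API

Orientations are given as a unit quaternion [x, y, z, w].
In Python, from bench import r gives the robot as it stands.
- The arm moves only by the tool jog_arm, called after ">>>" as name([rows], argument=value, ...), one row to a line, values as JSON. Schema: {"type":"object","properties":{"offsets":{"type":"array","items":{"type":"array","items":{"type":"array","items":{"type":"number"},"minItems":5,"maxItems":5},"minItems":1,"maxItems":12},"minItems":1,"maxItems":1},"force":{"type":"number"},"only":{"type":"string"},"quiet":{"type":"boolean"},"lines":{"type":"string"}},"required":["offsets"],"additionalProperties":false}. offsets is a list that holds a single list of rows (three levels of brackets), with 1 to 12 rows, each of 5 numbers: dx, dy, dz in m, then a turn about the tool's z in rad, then the finger opening in m; each row is the pose to reach, as a shift and turn from the pose commanded when the call began, along the tool's axes at that moment; what a row does not reach only later rows make up. A row lasts 1/10 s, in which the tool goes at most 0.05 m and 0.15 rad, less where a joint would pass 70% of its speed; a pose out of reach is approached as far as the arm can. The fingers move at their own pace and stop on an object; force is the grip in N (left out, the last holds). Time passes only in rows, so rows that do not move let the fingers close. The tool returns the time, the measured TCP pose, the force, the opening and the grip force at its end. only (a regular expression) keeps the lines of the reply that match it, lines (a string "A,B") keeps lines A to B, and quiet returns only ok. Input that does not fit is refused with a message, and nothing moves.
- r.read_state(): the state, without advancing time (a new reading comes with each control period).
- r.camera(name): name is "scene" or "side" or "wrist"; returns a dict with "img" (420x560x3 uint8, red, green, blue), "fx", "fy", "cx", "cy" (pixels), "pose" (4x4, takes a point from camera to world coordinates). Camera axes: x right, y down, z forward; pixel columns grow to the right and rows downward; lengths in m; the calibration is good to about 2 mm. A picture is of the moment at which its call begins. There is no depth.
- r.close_job(): hands the job in; it is judged then, once.
Trained networks look in the newest picture that a camera, given by its name, has taken for a name from the list of things; names that differ only in an ending like _2 or _b are one class to them, and where a whole thing is asked for, a point or a joint stands for the part that bears it (a point fixed in the world has none). Each returns a list of dicts, best first, with "p" (0 to 1); they miss things now and then, are a little off and sometimes report something else, mostly with a low value. They report only what shows in the picture. A call takes as long as a camera call. They do not tell look-alikes from the thing itself.
- r.recognise(camera, label): "position" ([column, row] as shares, 0 to 1, of the picture: columns of its width, rows of its height, amid what is visible of it).
- r.regions_of(camera, label): "pixels" (420x560 bool, what is visible of it) and "position" ([column, row] as shares, 0 to 1, of the picture: columns of its width, rows of its height, amid what is visible of it).
The state is a dict: "time": time; "joint_positions": joint angles; "joint_vel": joint speeds; "joint_torque": joint torques, N m; "ee_pos": TCP position; "eef_rot": TCP orientation; "ft_force": force on the tool from outside, world axes, zero at the start; "torque": the same for the moment, N m; "width": finger opening in m; "grip_force": force on a finger pad.
Only numpy, scipy, OpenCV 4.12 (cv2) and the standard library are available. Lean on these libraries where they do the work, as an engineer would, in place of code of your own. Each camera call takes 0.05 s, during which the arm holds its last target. There are 200 camera calls.

## Working session

There is one attempt and no reset: what is moved stays moved. The work goes in short steps, Python scripts to look and compute and a tool call to move; the robot and the scene stay as the last step left them, time stands still between calls to the robot, and variables do not carry over. Pictures are saved under pics/ and viewed, at most 10 in all, crops included, and the job is handed in when it is done.

```bash
mkdir -p pics; ls
```

Create h.py:
```python
import numpy as np, cv2
from bench import r
def snap(n,f=None):
    c=r.camera(n)
    if f: cv2.imwrite('pics/'+f,cv2.cvtColor(c['img'],cv2.COLOR_RGB2BGR))
    return c
def ray(c,u,v):
    P=np.array(c['pose']); d=P[:3,:3]@np.array([(u-c['cx'])/c['fx'],(v-c['cy'])/c['fy'],1]); return P[:3,3],d/np.linalg.norm(d)
def onz(c,u,v,z):
    o,d=ray(c,u,v); return o+d*(z-o[2])/d[2]
def tri(*obs):
    A=0;b=0;R=[ray(*o) for o in obs]
    for o,d in R:
        M=np.eye(3)-np.outer(d,d);A=A+M;b=b+M@o
    p=np.linalg.solve(A,b)
    return p,[float(np.linalg.norm(np.cross(p-o,d))) for o,d in R]
def proj(c,p):
    P=np.array(c['pose']);q=P[:3,:3].T@(np.array(p)-P[:3,3]);return np.array([c['fx']*q[0]/q[2]+c['cx'],c['fy']*q[1]/q[2]+c['cy']])
```

Run:
```python
from h import *
np.set_printoptions(precision=3,suppress=True)
for n in('scene','side'):
    c=snap(n,n+'0.png'); print(n,c['fx'],np.array(c['pose']))
    for l in('spindle','spindle_grip','paper_roll','cradle','roll_stand','spare_roll'):
        for d in r.recognise(n,l):
            u,v=d['position'][0]*560,d['position'][1]*420; print(l,round(d['p'],2),round(u),round(v),onz(c,u,v,.05))
print(r.read_state())
```

```text
pics
scene 516.4410565331052 [[-0.819 -0.307  0.484 -0.03 ]
 [-0.573  0.411 -0.709  0.951]
 [ 0.019 -0.858 -0.513  0.663]
 [ 0.     0.     0.     1.   ]]
spindle 0.72 247 251 [0.491 0.262 0.05 ]
spindle 0.66 280 305 [0.345 0.359 0.05 ]
spindle_grip 0.89 244 248 [0.502 0.258 0.05 ]
spindle_grip 0.85 286 304 [0.338 0.351 0.05 ]
paper_roll 0.8 275 188 [0.597 0.007 0.05 ]
paper_roll 0.74 355 321 [0.218 0.318 0.05 ]
cradle 0.91 268 203 [0.57  0.076 0.05 ]
roll_stand 0.88 226 252 [0.523 0.29  0.05 ]
spare_roll 0.56 192 183 [0.783 0.108 0.05 ]
side 476.3761314571962 [[ 0.996 -0.064  0.055  0.471]
 [-0.083 -0.635  0.768 -0.715]
 [-0.014 -0.77  -0.638  0.798]
 [ 0.     0.     0.     1.   ]]
spindle 0.71 207 189 [0.367 0.275 0.05 ]
spindle 0.56 256 187 [0.494 0.271 0.05 ]
spindle_grip 0.84 265 183 [0.518 0.286 0.05 ]
spindle_grip 0.66 209 192 [0.373 0.262 0.05 ]
spindle_grip 0.31 275 200 [0.538 0.214 0.05 ]
paper_roll 0.98 311 257 [0.599 0.007 0.05 ]
paper_roll 0.71 154 190 [0.23  0.285 0.05 ]
cradle 0.94 326 277 [ 0.624 -0.054  0.05 ]
roll_stand 0.76 277 199 [0.544 0.218 0.05 ]
roll_stand 0.25 257 185 [0.497 0.28  0.05 ]
spare_roll 0.56 393 236 [0.795 0.056 0.05 ]
{'time': 0.7, 'joint_positions': array([ 1.312,  0.332, -0.065,  1.46 ,  0.022,  1.35 , -0.089]), 'joint_vel': array([-0.001, -0.   , -0.   ,  0.   ,  0.001,  0.001, -0.001]), 'joint_torque': array([ -0.   , -62.29 ,   0.024, -39.007,  -0.061,   0.032,  -0.   ]), 'ee_pos': array([ 0.146, -0.608,  0.223]), 'eef_rot': array([0.993, 0.118, 0.   , 0.   ]), 'ft_force': array([-0.524,  0.309,  0.255]), 'torque': array([-0.017, -0.044,  0.035]), 'grip_force': 0.0, 'width': 0.08700405654201115}
```

View pics/scene0.png

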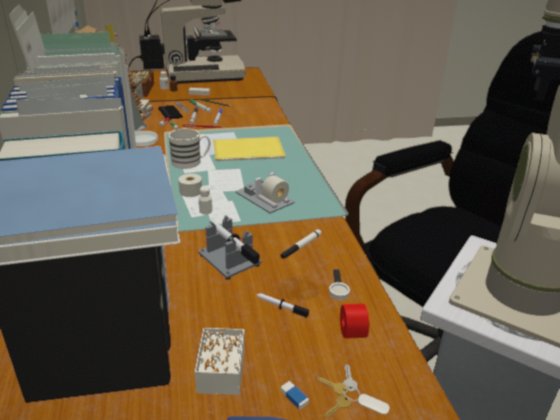

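View pics/side0.png

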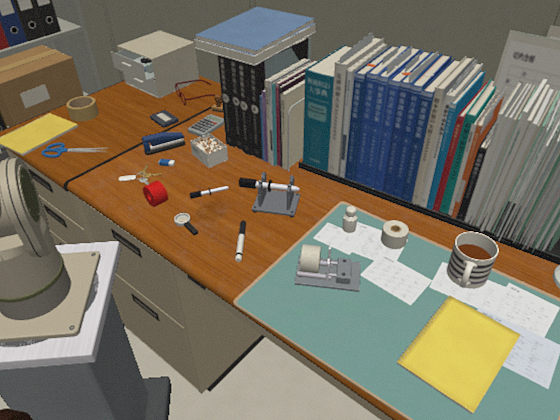

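The spindle candidates are the one in the stand (scene ~(235,240), side ~(268,186)) and a smaller one lying on the desk (scene (283,304), side (209,190)). The one in the stand fits. For the roll, the white one in the cradle (scene (275,188), side (311,257)) is meant and the red one (scene (355,321)) is not. I'll confirm both in an enlarged crop.

Run:
```python
from h import *
np.set_printoptions(precision=3,suppress=True)
im={n:cv2.imread(f'pics/{n}0.png') for n in('scene','side')}
def cr(n,u,v,w=100,h=75): return cv2.resize(im[n][v:v+h,u:u+w],(400,300),interpolation=cv2.INTER_CUBIC)
cv2.imwrite('pics/crop1.png',np.vstack([np.hstack([cr('scene',185,205),cr('scene',225,150)]),np.hstack([cr('side',185,155,120,90),cr('side',275,225)])]))
C={n:snap(n) for n in im}
for n in C:
    for l in('spindle_grip','spindle','paper_roll','cradle'):
        for d in r.regions_of(n,l):
            if d['p']<.3: continue
            ys,xs=np.nonzero(d['pixels']); 
            print(n,l,round(d['p'],2),len(xs),xs.min(),xs.max(),ys.min(),ys.max(),cv2.minAreaRect(np.c_[xs,ys].astype(np.float32)))
```

```text
scene spindle_grip 0.84 422 216 259 223 263 ((236.8519744873047, 242.1741943359375), (56.61208724975586, 11.35289478302002), 40.36453628540039)
scene spindle_grip 0.56 368 258 308 294 316 ((282.8000183105469, 304.6000061035156), (53.75871658325195, 9.486830711364746), 18.434947967529297)
scene spindle 0.93 497 215 259 223 263 ((237.2584686279297, 241.73231506347656), (58.048255920410156, 12.750770568847656), 43.99491500854492)
scene spindle 0.83 367 258 308 294 316 ((283.05841064453125, 304.3393859863281), (53.4827880859375, 9.312498092651367), 19.983104705810547)
scene paper_roll 0.79 568 261 288 176 202 ((274.88458251953125, 188.92308044433594), (26.9029598236084, 24.406808853149414), 33.6900634765625)
scene paper_roll 0.69 938 340 368 303 338 ((354.0, 320.5), (35.0, 28.0), 90.0)
scene cradle 0.68 451 237 292 189 211 ((263.5660095214844, 201.77378845214844), (56.28072738647461, 16.790348052978516), 11.070201873779297)
side spindle_grip 0.94 429 239 299 177 191 ((268.95892333984375, 184.8904266357422), (60.61248779296875, 10.363794326782227), 6.009006023406982)
side spindle_grip 0.75 127 192 226 187 196 ((209.0192413330078, 191.09616088867188), (4.5106706619262695, 34.90867233276367), 78.69007110595703)
side spindle 0.96 341 240 298 178 190 ((268.9101257324219, 184.94384765625), (58.68682861328125, 10.049764633178711), 5.440331935882568)
side spindle 0.47 175 190 227 186 197 ((208.55093383789062, 191.27169799804688), (6.265810489654541, 37.840579986572266), 79.3803482055664)
side paper_roll 0.7 446 143 168 180 206 ((155.16152954101562, 192.90768432617188), (22.078182220458984, 21.70607566833496), 60.2551155090332)
side paper_roll 0.6 549 299 320 244 273 ((310.0049133300781, 258.45050048828125), (20.39826202392578, 28.35856056213379), 5.710593223571777)
side cradle 0.57 1057 295 361 258 290 ((328.29705810546875, 273.0296936035156), (64.87642669677734, 29.453102111816406), 5.710593223571777)
```

View pics/crop1.png

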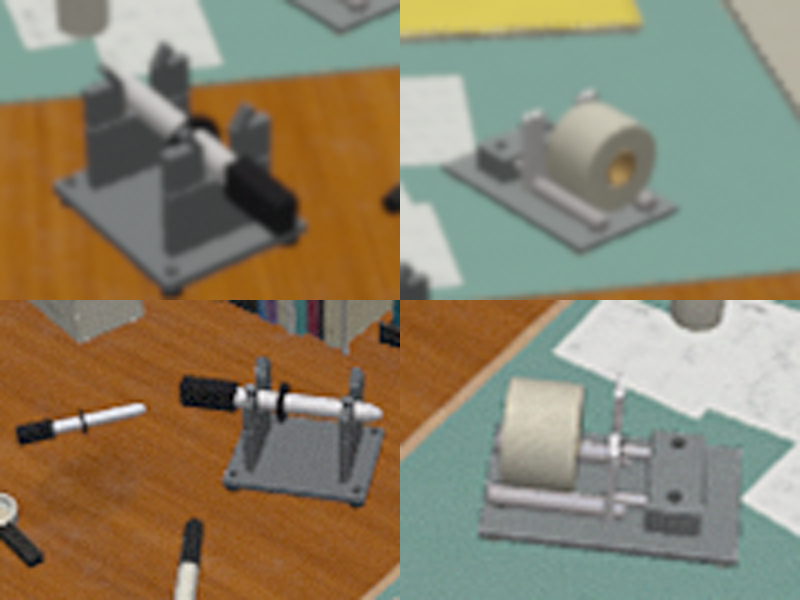

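The crop confirms it: the spindle in the stand is the large one, with its grip toward -x and its tip toward +x. The white roll lies in the cradle on its near (-x) side with the plate beyond it. Next are rough stereo positions.

Run:
```python
from h import *
np.set_printoptions(precision=4,suppress=True)
a=snap('scene');b=snap('side')
s=lambda u,v:(a,185+u/4,205+v/4)
S=lambda u,v:(b,185+u*.3,155+v*.3)
t=lambda u,v:(a,225+u/4,150+v/4)
T=lambda u,v:(b,275+u/4,225+v/4)
g=tri(s(283,208),S(182,92));q=tri(s(105,70),S(380,112));print('butt',g,'tip',q,np.linalg.norm(g[0]-q[0]),np.arctan2(*(q[0]-g[0])[[1,0]]))
print('grip',tri((a,185+262/4,205+192/4),S(209,94)),'collar',tri(s(200,130),S(284,102)))
print('standbase a',[onz(*s(*p),.01) for p in((62,188),(170,285),(303,228))],'b',[onz(*S(*p),.01) for p in((228,180),(362,198),(385,133))])
print('cradle a',[onz(*t(*p),.011) for p in((445,165) and (45,165),(182,248),(275,210))],'b',[onz(*T(*p),.011) for p in((82,235),(340,262),(342,150))])
print('roll',tri((a,274.9,188.9),(b,310,258.5)))
w=snap('wrist');print(w['fx'],np.array(w['pose']))
```

```text
butt (array([0.4535, 0.2811, 0.0611]), [0.001442492585011837, 0.0014424925850118385]) tip (array([0.6035, 0.2386, 0.063 ]), [0.002039884534771039, 0.0020398845347708514]) 0.15593795979656935 -0.2759010798939673
grip (array([0.4726, 0.2755, 0.0606]), [0.00047915738983644456, 0.0004791573898362708]) collar (array([0.529 , 0.2542, 0.0641]), [0.0009652859397609513, 0.0009652859397607518])
standbase a [array([0.6033, 0.2801, 0.01  ]), array([0.5034, 0.3113, 0.01  ]), array([0.4774, 0.2321, 0.01  ])] b [array([0.4834, 0.2311, 0.01  ]), array([0.5842, 0.1995, 0.01  ]), array([0.6117, 0.2773, 0.01  ])]
cradle a [array([0.7087, 0.0201, 0.011 ]), array([0.5767, 0.0529, 0.011 ]), array([ 0.5562, -0.0206,  0.011 ])] b [array([ 0.5621, -0.0317,  0.011 ]), array([ 0.6966, -0.0635,  0.011 ]), array([0.7157, 0.017 , 0.011 ])]
roll (array([0.5976, 0.0051, 0.0478]), [6.88691937676675e-05, 6.886919376782906e-05])
317.4064269370185 [[ 0.234  -0.9344 -0.2687  0.22  ]
 [-0.9722 -0.2249 -0.0647 -0.591 ]
 [ 0.0001  0.2764 -0.961   0.384 ]
 [ 0.      0.      0.      1.    ]]
```

>>> jog_arm([
  [[0.045, -0.03, 0, 0.1, 0.087], [0.09, -0.06, 0, 0.2, 0.087], [0.135, -0.095, 0, 0.3, 0.087], [0.18, -0.13, 0, 0.4, 0.087], [0.22, -0.16, 0, 0.477, 0.087], [0.26, -0.19, 0, 0.477, 0.087], [0.3, -0.22, 0, 0.477, 0.087], [0.335, -0.255, 0, 0.477, 0.087], [0.37, -0.29, 0, 0.477, 0.087], [0.405, -0.325, 0, 0.477, 0.087], [0.44, -0.36, 0, 0.477, 0.087], [0.475, -0.395, 0, 0.477, 0.087]],
])

```text
time: 2.55
ee_pos: [0.5062, -0.1275, 0.2229]
eef_rot: [0.993, -0.12, 0.0, 0.0]
ft_force: [1.7, -0.3, 0.5]
width: 0.0874
grip_force: 0.0
```

>>> jog_arm([
  [[0.003, -0.048, 0.01, 0, 0.087], [0.006, -0.096, 0.02, 0, 0.087], [0.01, -0.144, 0.023, 0, 0.087], [0.01, -0.144, 0.023, 0, 0.087], [0.01, -0.144, 0.023, 0, 0.087]],
])

```text
time: 3.05
ee_pos: [0.5496, 0.0095, 0.1994]
eef_rot: [0.993, -0.119, -0.0, -0.0]
ft_force: [-0.1, -1.5, -0.1]
width: 0.087
grip_force: 0.0
```

Run:
```python
from h import *
np.set_printoptions(precision=4,suppress=True)
c=snap('wrist','w1.png');np.savez('w1.npz',pose=c['pose'],fx=c['fx'],fy=c['fy'],cx=c['cx'],cy=c['cy'])
print(np.array(c['pose']),r.read_state()['ee_pos'])
for d in r.regions_of('wrist','paper_roll'):
    ys,xs=np.nonzero(d['pixels']);print(d['p'],len(xs),xs.min(),xs.max(),ys.min(),ys.max(),cv2.minAreaRect(np.c_[xs,ys].astype(np.float32)))
```

```text
[[-0.2358 -0.9339 -0.2689  0.6236]
 [-0.9718  0.2265  0.0655 -0.0094]
 [-0.0003  0.2768 -0.9609  0.3608]
 [ 0.      0.      0.      1.    ]] [0.5495 0.0079 0.1995]
0.87 2764 242 303 126 173 ((272.5, 149.5), (47.0, 61.0), 90.0)
```

View pics/w1.png

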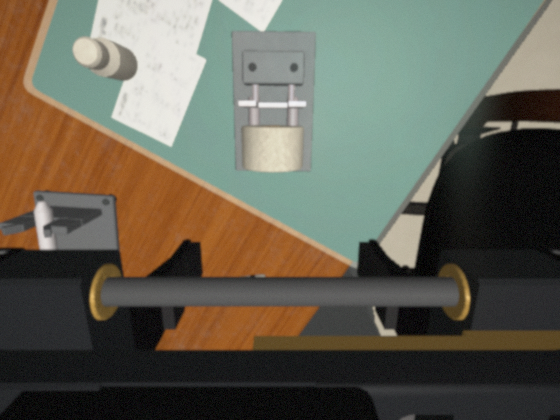

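The wrist view shows the cradle base at columns 233–314 and rows 31–171, almost aligned with the tool, and the roll at (272,149). The stand is at lower left, with the spindle rod at (42,215). I'll compute the cradle pose from this.

Run:
```python
from h import *
np.set_printoptions(precision=4,suppress=True)
z=np.load('w1.npz');c={k:z[k] for k in z}
C=[onz(c,*p,.011) for p in((233.5,31.5),(314.5,31.5),(311.5,171),(236,171))];print(np.array(C))
n=np.mean(C,0);print('centre',n, 'sizes',[np.linalg.norm(C[i]-C[i-1]) for i in range(4)],'yaws',[np.arctan2(*(C[a]-C[b])[[1,0]]) for a,b in((0,3),(1,2))],np.arctan2(*(C[0]-C[1])[[1,0]])-np.pi/2,np.arctan2(*(C[3]-C[2])[[1,0]])-np.pi/2)
# roll side tangents: silhouette columns 242,303 at row~150 -> axis at z .047
for row in(135,165):
    print('roll mid',row,onz(c,272.8,row,.06))
# far/near top edge points: top ridge z=.077
print('top far',onz(c,272.5,126,.077),'top near ~',onz(c,272.5,170,.077),'bottom-of-face',onz(c,272.5,173,.047))
# all edges in gray
im=cv2.imread('pics/w1.png');cv2.imwrite('pics/crop2.png',cv2.resize(im[20:190,210:340],None,fx=3.5,fy=3.5,interpolation=cv2.INTER_CUBIC))
```

```text
[[ 0.7122  0.0159  0.011 ]
 [ 0.6933 -0.062   0.011 ]
 [ 0.558  -0.0301  0.011 ]
 [ 0.5777  0.0514  0.011 ]]
centre [ 0.6353 -0.0062  0.011 ] sizes [np.float64(0.13905265208105405), np.float64(0.08011690391740264), np.float64(0.13901812663722118), np.float64(0.08382868470568022)] yaws [np.float64(-0.25808406916886945), np.float64(-0.23138767667882384)] -0.23812756045401162 -0.23800833919247721
roll mid 135 [0.6084 0.0006 0.06  ]
roll mid 165 [0.5814 0.0073 0.06  ]
top far [ 0.6168 -0.0015  0.077 ] top near ~ [0.5795 0.0077 0.077 ] bottom-of-face [0.5719 0.0103 0.047 ]
```

View pics/crop2.png

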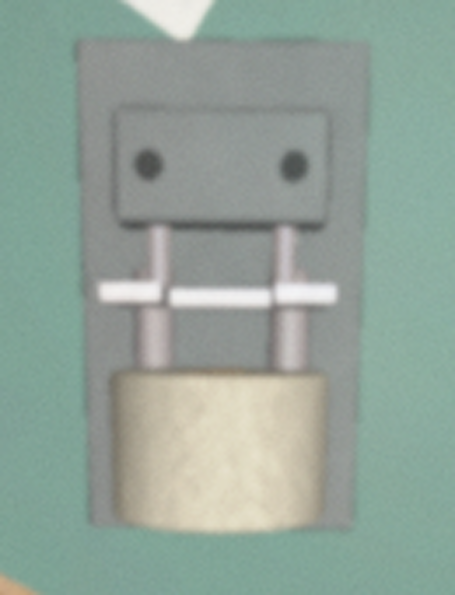

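The crop shows the gap in the plate centred at column ~273, with base, bars and roll all on that line. So the cradle axis has yaw -0.24 through (0.6013, 0.002), and the roll's near face is at about cradle x = -24 mm. Next I view the spindle from above.

>>> jog_arm([
  [[-0.03, -0.037, 0, 0.01, 0.087], [-0.06, -0.074, 0, 0.02, 0.087], [-0.09, -0.111, 0, 0.03, 0.087], [-0.12, -0.148, 0, 0.04, 0.087], [-0.15, -0.185, 0, 0.05, 0.087], [-0.18, -0.222, 0, 0.065, 0.087], [-0.198, -0.243, 0, 0.065, 0.087], [-0.198, -0.243, 0, 0.065, 0.087], [-0.198, -0.243, 0, 0.065, 0.087]],
])

```text
time: 4.05
ee_pos: [0.4166, 0.2888, 0.1992]
eef_rot: [0.988, -0.154, 0.0, 0.001]
ft_force: [-0.0, -0.1, 0.2]
width: 0.0869
grip_force: 0.0
```

Run:
```python
from h import *
np.set_printoptions(precision=4,suppress=True)
c=snap('wrist');np.savez('w2.npz',pose=c['pose'],fx=c['fx'],fy=c['fy'],cx=c['cx'],cy=c['cy'])
for l in('spindle','spindle_grip','roll_stand'):
  for d in r.regions_of('wrist',l):
    ys,xs=np.nonzero(d['pixels']);print(l,d['p'],len(xs),xs.min(),xs.max(),ys.min(),ys.max(),cv2.minAreaRect(np.c_[xs,ys].astype(np.float32)))
cv2.imwrite('pics/w2.png',cv2.resize(cv2.cvtColor(c['img'],cv2.COLOR_RGB2BGR)[20:260,140:420],None,fx=2.5,fy=2.5,interpolation=cv2.INTER_CUBIC))
```

```text
spindle 0.98 2989 254 289 0 164 ((271.5, 82.0), (164.0, 35.0), 90.0)
spindle 0.61 867 246 293 195 271 ((269.1729736328125, 232.73782348632812), (87.12293243408203, 18.233322143554688), 53.97262954711914)
spindle_grip 0.93 889 245 293 195 271 ((268.72601318359375, 232.39727783203125), (86.89862060546875, 17.87628936767578), 65.55604553222656)
spindle_grip 0.87 2976 254 289 0 164 ((271.5, 82.0), (164.0, 35.0), 90.0)
roll_stand 0.56 8517 226 318 0 118 ((272.0, 59.0), (118.0, 92.0), 90.0)
```

View pics/w2.png

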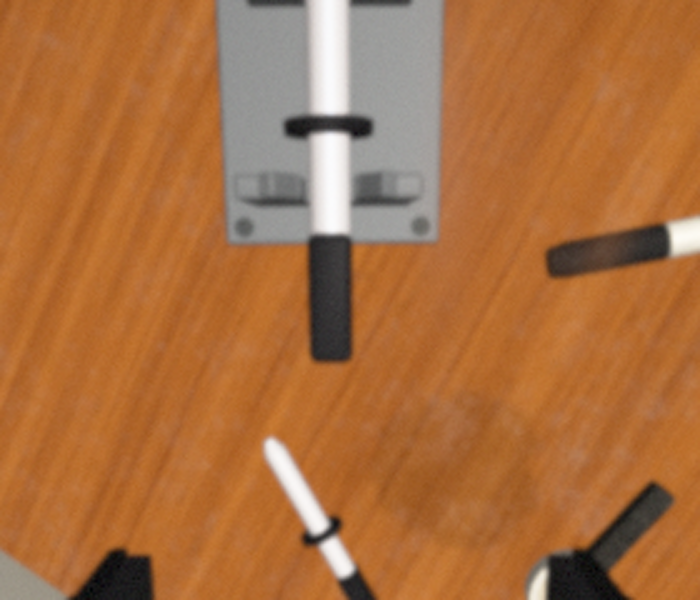

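The crop shows the large spindle's grip at columns 264–281 and rows 114–164, with its rod straight up the image. The small spindle lies below on the desk, and the marker is to the right, clear of the fingers.

Run:
```python
from h import *
np.set_printoptions(precision=4,suppress=True)
z=np.load('w2.npz');c={k:z[k] for k in z}
px=lambda u,v:(140+u/2.5,20+v/2.5)
st=r.read_state();print(st['ee_pos'],st['eef_rot'])
f=onz(c,*px(330.5,236),.071);n=onz(c,*px(331,357),.071)
print('grip front top',f,'rear top',n,np.linalg.norm(f-n),'mid',(f+n)/2)
a=onz(c,*px(328.5,8),.06);b=onz(c,*px(331,225),.06);k=onz(c,*px(329,128),.06)
print('rod',a,b,'yaw',np.arctan2(*(a-b)[[1,0]]),'collar',k)
q=[onz(c,*px(*p),.011) for p in((230,243),(437,241),(218,0),(443,0))];print('base',q,np.linalg.norm(q[0]-q[1]),[np.arctan2(*(q[i+2]-q[i])[[1,0]]) for i in(0,1)],'midline',(q[0]+q[1])/2,(q[2]+q[3])/2)
s=r.camera('scene');d=r.camera('side')
for h in(.05,.06,.07):
    m=(f+n)/2;m=onz(c,*proj(c,m),h);print(h,proj(s,m),proj(d,m))
print('tri collar', tri((c,*px(329,128)),(s,185+200/4,205+130/4),(d,185+284*.3,155+102*.3)))
```

```text
[0.4161 0.2896 0.1993] [ 0.9883 -0.1523  0.0003  0.0007]
grip front top [0.4922 0.2702 0.071 ] rear top [0.4518 0.2832 0.071 ] 0.04239126308228574 mid [0.472  0.2767 0.071 ]
rod [0.5628 0.2482 0.06  ] [0.4959 0.2691 0.06  ] yaw -0.3023077947701452 collar [0.527  0.2597 0.06  ]
base [array([0.503 , 0.3128, 0.011 ]), array([0.4772, 0.229 , 0.011 ]), array([0.5906, 0.2859, 0.011 ]), array([0.5639, 0.2018, 0.011 ])] 0.08770620294127847 [np.float64(-0.2981887713671904), np.float64(-0.3033469624009944)] midline [0.4901 0.2709 0.011 ] [0.5772 0.2439 0.011 ]
0.05 [250.4106 257.9922] [247.0157 186.1349]
0.06 [250.2986 253.7227] [247.0521 183.1331]
0.07 [250.1856 249.4152] [247.0889 180.0987]
tri collar (array([0.5278, 0.2573, 0.064 ]), [0.0027757788543271563, 0.0021962888591552363, 0.0024588672062139795])
```

>>> jog_arm([
  [[0.03, -0.002, 0.02, 0, 0.087], [0.056, -0.0045, 0.05, 0, 0.06], [0.056, -0.0045, 0.09, 0, 0.05], [0.056, -0.0045, 0.13, 0, 0.045], [0.056, -0.0045, 0.158, 0, 0.045], [0.056, -0.0045, 0.158, 0, 0.045], [0.056, -0.0045, 0.158, 0, 0.045]],
], force=60)

```text
time: 5.05
ee_pos: [0.4715, 0.2761, 0.0416]
eef_rot: [0.988, -0.154, -0.0, 0.0]
ft_force: [0.6, 0.1, 0.1]
width: 0.0492
grip_force: 0.0
```

```bash
python3 -c "
from h import *
for i in range(3): r.camera('wrist'); s=r.read_state(); print(s['ee_pos'],s['eef_rot'],s['ft_force'])"
```

```text
[0.47204021 0.27682258 0.04264751] [ 9.88163142e-01 -1.53405911e-01  4.40519834e-04 -1.95555685e-04] [ 0.12521753 -0.158856    0.61744379]
[0.47221988 0.27721664 0.04304239] [ 9.88203124e-01 -1.53145555e-01  9.01040148e-04 -4.60458919e-04] [ 0.41968864 -0.3790535   0.78402991]
[0.47210404 0.27742138 0.04309258] [ 9.88233096e-01 -1.52951133e-01  1.02763826e-03 -4.92856194e-04] [ 0.10378107  0.48397379 -0.51836904]
```

>>> jog_arm([
  [[0, 0, 0.001, 0, 0.03], [0, 0, 0.001, 0, 0.01], [0, 0, 0.001, 0, 0.01], [0, 0, 0.001, 0, 0.01], [0, 0, 0.001, 0, 0.01], [0, 0, 0.001, 0, 0.01]],
], force=60)

```text
time: 5.8
ee_pos: [0.4707, 0.2772, 0.0401]
eef_rot: [0.988, -0.152, -0.0, 0.001]
ft_force: [0.1, 0.3, 1.4]
width: 0.0153
grip_force: 59.9
```

>>> jog_arm([
  [[0, 0, -0.01, 0, 0.01], [0, 0, -0.03, 0, 0.01], [0, 0, -0.06, 0, 0.01], [0, 0, -0.09, 0, 0.01], [0, 0, -0.12, 0, 0.01], [0, 0, -0.12, 0, 0.01], [0, 0, -0.12, 0, 0.01]],
], force=60)

```text
time: 6.5
ee_pos: [0.4709, 0.2773, 0.1607]
eef_rot: [0.988, -0.152, 0.0, 0.0]
ft_force: [-0.3, -0.7, -2.5]
width: 0.0152
grip_force: 59.9
```

Run:
```python
from h import *
np.set_printoptions(precision=4,suppress=True)
c=snap('wrist');np.savez('w3.npz',pose=c['pose'],fx=c['fx'],fy=c['fy'],cx=c['cx'],cy=c['cy'])
for i in range(3):
  s=r.read_state();print(s['ee_pos'],s['eef_rot'],s['ft_force'])
for d in r.regions_of('wrist','spindle'):
    ys,xs=np.nonzero(d['pixels']);print(d['p'],len(xs),xs.min(),xs.max(),ys.min(),ys.max())
cv2.imwrite('pics/w3.png',cv2.resize(cv2.cvtColor(c['img'],cv2.COLOR_RGB2BGR)[20:300,120:440],None,fx=2.1,fy=2.1,interpolation=cv2.INTER_CUBIC))
```

```text
[0.4704 0.2769 0.1596] [ 0.9883 -0.1525 -0.0004  0.0009] [ 0.4995 -0.62   -1.838 ]
[0.4704 0.2769 0.1596] [ 0.9883 -0.1525 -0.0004  0.0009] [ 0.4995 -0.62   -1.838 ]
[0.4704 0.2769 0.1596] [ 0.9883 -0.1525 -0.0004  0.0009] [ 0.4995 -0.62   -1.838 ]
0.71 10821 243 314 0 324
```

View pics/w3.png

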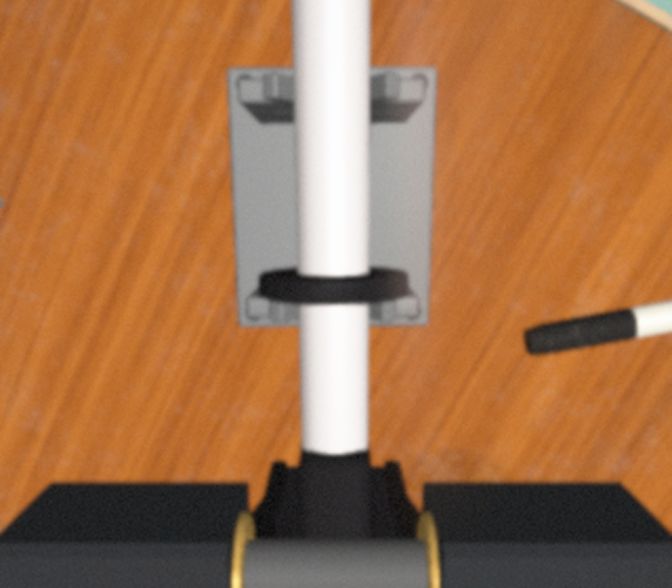

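The spindle is lifted and lies straight along the tool x, with the rod centred at column ~279 and the collar at row ~155. Next I carry it in front of the roll.

>>> jog_arm([
  [[0.003, 0.02, 0, 0, 0.01], [0.007, 0.055, 0, -0.01, 0.01], [0.011, 0.095, 0, -0.03, 0.01], [0.016, 0.135, 0, -0.05, 0.01], [0.021, 0.175, 0, -0.065, 0.01], [0.025, 0.21, 0.02, -0.065, 0.01], [0.0275, 0.2346, 0.05, -0.065, 0.01], [0.0275, 0.2346, 0.07, -0.065, 0.01], [0.0275, 0.2346, 0.08, -0.065, 0.01], [0.0275, 0.2346, 0.08, -0.065, 0.01], [0.0275, 0.2346, 0.08, -0.065, 0.01]],
], force=60)

```text
time: 7.7
ee_pos: [0.4265, 0.0458, 0.0807]
eef_rot: [0.993, -0.12, -0.0, 0.001]
ft_force: [0.7, -0.3, -1.6]
width: 0.0157
grip_force: 59.9
```

Run:
```python
from h import *
np.set_printoptions(precision=4,suppress=True)
E=[];Q=[]
for i in range(4):
  c=r.camera('wrist');s=r.read_state();E.append(s['ee_pos']);Q.append(s['eef_rot'])
print(np.mean(E,0),np.mean(Q,0),s['ft_force'])
np.savez('w4.npz',pose=c['pose'],fx=c['fx'],fy=c['fy'],cx=c['cx'],cy=c['cy'])
cv2.imwrite('pics/w4f.png',cv2.cvtColor(c['img'],cv2.COLOR_RGB2BGR))
cv2.imwrite('pics/w4.png',cv2.resize(cv2.cvtColor(c['img'],cv2.COLOR_RGB2BGR)[0:230,140:420],None,fx=2.5,fy=2.5,interpolation=cv2.INTER_CUBIC))
# predicted axis in image: cradle line at z=.047 , spindle line
o=np.array([.6013,.002,.047]);x=np.array([.9715,-.2377,0])
for t in(-.024,.016):print('roll axis',t,proj(c,o+t*x))
```

```text
[0.4269 0.0457 0.0811] [ 0.9928 -0.1198  0.0005  0.0004] [-0.5925 -0.5992 -1.6611]
roll axis -0.024 [279.5582 -41.8349]
roll axis 0.016 [ 279.5742 -138.1623]
```

View pics/w4.png

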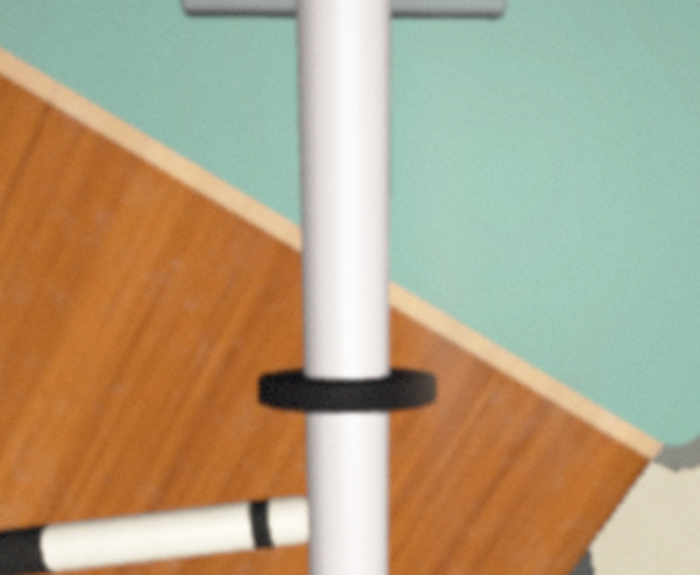

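The rod is at columns 278–279 and the cradle's near edge at mid-column 277.8. So the spindle needs about 1.8 mm to the left and a +0.01 turn. I'll correct, descend and edge closer.

>>> jog_arm([
  [[0, -0.0018, 0.02, 0.01, 0.01], [0, -0.0018, 0.04, 0.01, 0.01], [0, -0.0018, 0.053, 0.01, 0.01], [0, -0.0018, 0.053, 0.01, 0.01], [0.01, -0.0018, 0.053, 0.01, 0.01], [0.014, -0.0018, 0.053, 0.01, 0.01], [0.014, -0.0018, 0.053, 0.01, 0.01], [0.014, -0.0018, 0.053, 0.01, 0.01]],
], force=60)

```text
time: 8.7
ee_pos: [0.4407, 0.0435, 0.0278]
eef_rot: [0.992, -0.125, 0.0, 0.001]
ft_force: [0.3, -0.6, -1.3]
width: 0.0154
grip_force: 59.9
```

Run:
```python
from h import *
np.set_printoptions(precision=4,suppress=True)
E=[]
for i in range(4):
  c=r.camera('wrist');s=r.read_state();E.append(np.r_[s['ee_pos'],s['eef_rot'][:2],s['ft_force']])
print(np.mean(E,0))
np.savez('w5.npz',pose=c['pose'],fx=c['fx'],fy=c['fy'],cx=c['cx'],cy=c['cy'])
a=cv2.cvtColor(c['img'],cv2.COLOR_RGB2BGR)
b=cv2.cvtColor(r.camera('side')['img'],cv2.COLOR_RGB2BGR)
cv2.imwrite('pics/w5.png',np.hstack([cv2.resize(a[0:240,160:400],(400,400),interpolation=cv2.INTER_CUBIC),cv2.resize(b[220:300,250:330],(400,400),interpolation=cv2.INTER_CUBIC)]))
```

```text
[ 0.4403  0.0435  0.0275  0.9921 -0.1252 -0.2493  0.2045 -0.6338]
```

View pics/w5.png

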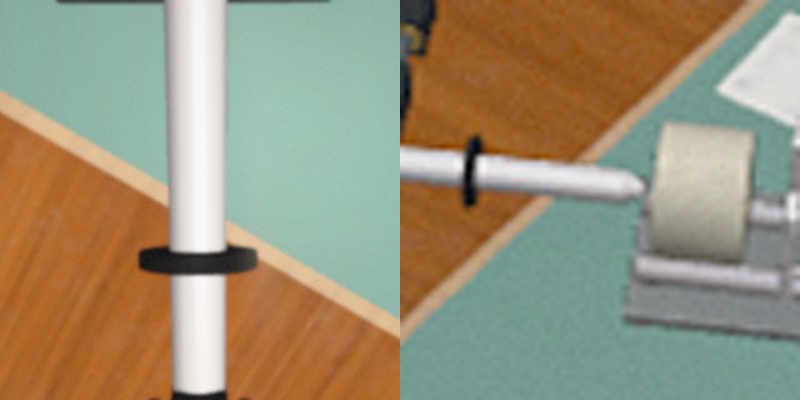

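The side view shows the rod tip level with and pointing at the bore, ~6 mm short of the face. In the wrist view rod and cradle are aligned to within ~0.5 mm. Start threading.

>>> jog_arm([
  [[0.006, -0.0005, 0, 0, 0.01], [0.012, -0.0005, 0, 0, 0.01], [0.018, -0.0005, 0, 0, 0.01], [0.024, -0.0005, 0, 0, 0.01], [0.03, -0.0005, 0, 0, 0.01], [0.03, -0.0005, 0, 0, 0.01]],
], force=60)

```text
time: 9.55
ee_pos: [0.4703, 0.0362, 0.0273]
eef_rot: [0.992, -0.126, 0.0, 0.001]
ft_force: [0.8, -0.1, -1.4]
width: 0.0151
grip_force: 59.9
```

>>> jog_arm([
  [[0.008, 0, 0, 0, 0.01], [0.016, 0, 0, 0, 0.01], [0.024, 0, 0, 0, 0.01], [0.032, 0, 0, 0, 0.01], [0.036, 0, 0, 0, 0.01], [0.036, 0, 0, 0, 0.01]],
], force=60)

```text
time: 10.15
ee_pos: [0.5048, 0.0274, 0.0273]
eef_rot: [0.992, -0.125, -0.0, 0.001]
ft_force: [0.1, -0.9, -0.5]
width: 0.0148
grip_force: 59.9
```

Run:
```python
from h import *
np.set_printoptions(precision=4,suppress=True)
E=[]
for i in range(3):
  c=r.camera('wrist');s=r.read_state();E.append(np.r_[s['ee_pos'],s['eef_rot'][:2],s['ft_force'],s['torque']])
print(np.mean(E,0))
a=cv2.cvtColor(c['img'],cv2.COLOR_RGB2BGR)
b=cv2.cvtColor(r.camera('side')['img'],cv2.COLOR_RGB2BGR)
cv2.imwrite('pics/w6.png',np.hstack([cv2.resize(a[0:240,160:400],(400,400),interpolation=cv2.INTER_CUBIC),cv2.resize(b[220:300,270:350],(400,400),interpolation=cv2.INTER_CUBIC)]))
```

```text
[ 0.5041  0.0276  0.0272  0.9921 -0.1253 -0.4801  0.482  -1.235   0.0764
  0.0734  0.033 ]
```

View pics/w6.png

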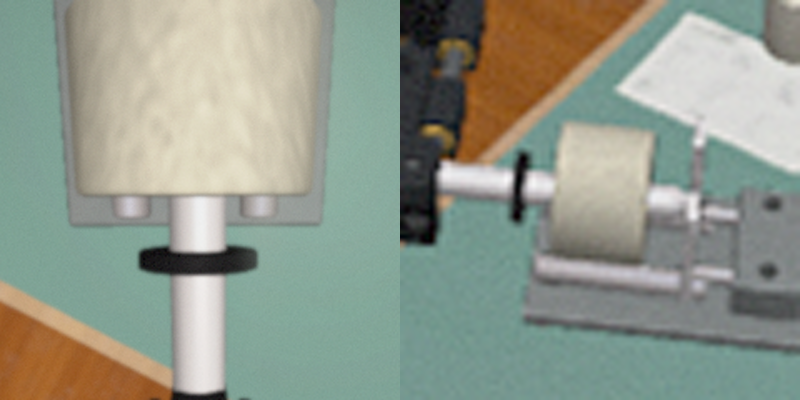

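The rod is through the roll and sticks out the back. The collar is ~14 mm short of the roll and the roll ~17 mm from the plate, with no side force. Advance to contact.

>>> jog_arm([
  [[0.005, 0, 0, 0, 0.01], [0.01, 0, 0, 0, 0.01], [0.014, 0, 0, 0, 0.01], [0.017, 0, 0, 0, 0.01], [0.02, 0, 0, 0, 0.01], [0.022, 0, 0, 0, 0.01]],
], force=60)

```text
time: 10.95
ee_pos: [0.5257, 0.0221, 0.0272]
eef_rot: [0.992, -0.125, -0.0, 0.001]
ft_force: [-2.1, -0.4, -1.4]
width: 0.0156
grip_force: 59.9
```

Create f.py:
```python
from h import *
F=[];P=[]
for i in range(6):
    r.camera('wrist');s=r.read_state();F.append(s['ft_force']);P.append(s['ee_pos'])
F=np.array(F);x=np.array([.971,-.240,0]);print('axial push',-np.round(F@x,2),'mean',-(F.mean(0)@x),'F',F.mean(0),'pos',np.mean(P,0),'adv',(np.mean(P,0)-[.6013,.002,0])@x, s['time'])
```

```bash
python3 f.py
```

```text
axial push [ 1.12 -0.23 -0.22 -0.18  0.12 -0.09] mean 0.08632074286479019 F [-0.12498126 -0.14598358 -1.36416648] pos [0.52578394 0.02204129 0.02732426] adv -0.07813600258396097 11.25
```

>>> jog_arm([
  [[0.001, 0, 0, 0, 0.01], [0.002, 0, 0, 0, 0.01], [0.003, 0, 0, 0, 0.01], [0.004, 0, 0, 0, 0.01], [0.005, 0, 0, 0, 0.01], [0.006, 0, 0, 0, 0.01]],
], force=60)

```text
time: 11.85
ee_pos: [0.5315, 0.0206, 0.0273]
eef_rot: [0.992, -0.125, -0.0, 0.001]
ft_force: [-1.0, 0.6, -0.7]
width: 0.0155
grip_force: 59.9
```

```bash
python3 f.py
```

```text
axial push [-0.01  0.93  1.09  1.31 -0.36 -0.7 ] mean 0.37618732716432246 F [-0.31142495  0.30747375 -1.01012304] pos [0.53159377 0.02055694 0.02735437] adv -0.07213841587197416 12.15
```

Run:
```python
from h import *
b=cv2.cvtColor(r.camera('side')['img'],cv2.COLOR_RGB2BGR)
a=cv2.cvtColor(r.camera('wrist')['img'],cv2.COLOR_RGB2BGR)
cv2.imwrite('pics/w7.png',np.hstack([cv2.resize(a[0:240,160:400],(400,400),interpolation=cv2.INTER_CUBIC),cv2.resize(b[220:300,270:350],(400,400),interpolation=cv2.INTER_CUBIC)]))
```

```text
(no output)
```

View pics/w7.png

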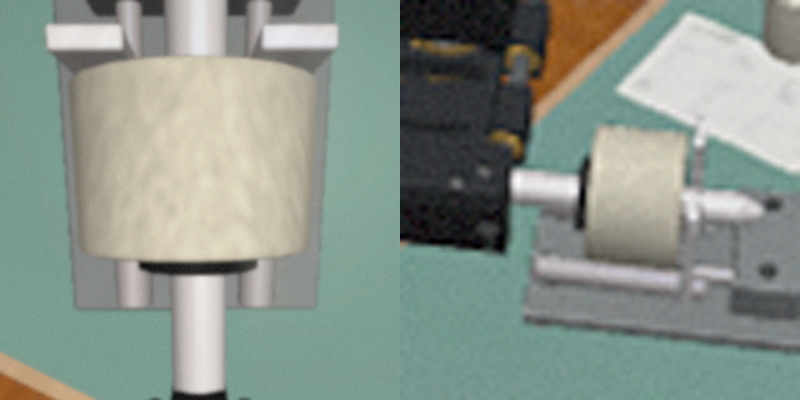

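The collar is against the roll and the plate is only a few mm ahead. I miscounted the pictures: that was the 11th, one over the limit of 10, so I view no more and go on by force and numbers.

>>> jog_arm([
  [[0.001, 0, 0, 0, 0.01], [0.002, 0, 0, 0, 0.01], [0.002, 0, 0, 0, 0.01]],
], force=60)

```text
time: 12.55
ee_pos: [0.5334, 0.0201, 0.0273]
eef_rot: [0.992, -0.125, -0.0, 0.001]
ft_force: [-0.3, -0.4, -0.3]
width: 0.0156
grip_force: 59.9
```

```bash
python3 f.py
```

```text
axial push [0.53 0.49 1.27 0.2  0.56 0.13] mean 0.5294371567407233 F [-0.50455077  0.16465985 -1.54347686] pos [0.53341569 0.02011389 0.02732227] adv -0.07026300198188817 12.85
```

>>> jog_arm([
  [[0.001, 0, 0, 0, 0.01], [0.002, 0, 0, 0, 0.01], [0.002, 0, 0, 0, 0.01]],
], force=60)

```text
time: 13.15
ee_pos: [0.5347, 0.0199, 0.0271]
eef_rot: [0.992, -0.125, -0.001, 0.001]
ft_force: [-4.8, 2.2, 0.4]
width: 0.0154
grip_force: 59.9
```

```bash
python3 f.py
```

```text
axial push [4.91 4.85 5.82 4.69 5.09 5.3 ] mean 5.107518579590957 F [-4.78828430e+00  1.90872718e+00 -1.70963643e-03] pos [0.53465279 0.01989174 0.02707283] adv -0.06900845359531725 13.45
```

>>> jog_arm([
  [[0.0006, 0, 0, 0, 0.01], [0.0013, 0, 0, 0, 0.01], [0.0013, 0, 0, 0, 0.01]],
], force=60)

```text
time: 13.75
ee_pos: [0.5355, 0.0197, 0.027]
eef_rot: [0.992, -0.125, -0.001, 0.001]
ft_force: [-6.4, 1.9, 1.1]
width: 0.0153
grip_force: 59.9
```

```bash
python3 f.py
```

```text
axial push [6.04 7.06 6.59 7.4  6.46 6.12] mean 6.612221728903311 F [-6.15135096  2.6635831   0.91442969] pos [0.53550716 0.01967722 0.02698259] adv -0.06812737622093022 14.05
```

>>> jog_arm([
  [[0.0006, 0, 0, 0, 0.01], [0.0012, 0, 0, 0, 0.01], [0.0017, 0, 0, 0, 0.01], [0.0017, 0, 0, 0, 0.01], [0.0017, 0, 0, 0, 0.01], [0.0017, 0, 0, 0, 0.01]],
], force=60)

```text
time: 14.65
ee_pos: [0.5364, 0.0195, 0.0268]
eef_rot: [0.992, -0.125, -0.002, 0.001]
ft_force: [-9.4, 1.8, 2.6]
width: 0.0152
grip_force: 59.9
```

```bash
python3 f.py
```

```text
axial push [10.25 10.63 10.41 10.12 10.28  9.77] mean 10.243468015043497 F [-9.78331691  3.09944705  3.43805741] pos [0.53641826 0.01946259 0.02682131] adv -0.06719118954861675 14.95
```

>>> jog_arm([
  [[-0.0004, 0, 0, 0, 0.01], [-0.0006, 0, 0, 0, 0.01], [-0.0006, 0, 0, 0, 0.01]],
], force=60)

```text
time: 15.25
ee_pos: [0.5364, 0.0195, 0.0269]
eef_rot: [0.992, -0.125, -0.001, 0.001]
ft_force: [-6.6, 3.1, 1.0]
width: 0.0152
grip_force: 59.9
```

```bash
python3 f.py
```

```text
axial push [8.53 7.82 8.13 6.83 6.93 7.01] mean 7.543135697689277 F [-7.17144388  2.41526538  1.36967654] pos [0.53641065 0.01946469 0.02693363] adv -0.06719908177021479 15.55
```

>>> jog_arm([
  [[0.0002, 0, 0, 0, 0.01], [0.0002, 0, 0, 0, 0.01], [0.0002, 0, 0, 0, 0.01], [0.0002, 0, 0, 0, 0.01]],
], force=60)

```text
time: 15.95
ee_pos: [0.5364, 0.0195, 0.0269]
eef_rot: [0.992, -0.125, -0.002, 0.001]
ft_force: [-8.1, 3.0, 1.4]
width: 0.0153
grip_force: 59.9
```

```bash
python3 f.py
```

```text
axial push [8.29 8.75 9.2  7.82 7.54 7.58] mean 8.196587956752047 F [-7.83797376  2.44131432  2.1851904 ] pos [0.5364077  0.019462   0.02688064] adv -0.0672012998165951 16.25
```

>>> jog_arm([
  [[-0.001, 0, 0, 0, 0.01], [-0.002, 0, 0, 0, 0.01], [-0.003, 0, 0, 0, 0.01], [-0.0038, 0, 0, 0, 0.01], [-0.0042, 0, 0, 0, 0.01], [-0.0042, 0, 0, 0, 0.01]],
], force=60)

```text
time: 16.85
ee_pos: [0.534, 0.0199, 0.0274]
eef_rot: [0.992, -0.125, 0.0, 0.001]
ft_force: [-1.8, -0.1, -1.5]
width: 0.0155
grip_force: 59.9
```

```bash
python3 f.py
```

```text
axial push [1.86 1.95 2.1  1.56 1.92 1.73] mean 1.8522169724292612 F [-1.61112553  1.19922536 -1.91436272] pos [0.53394068 0.01993897 0.02739031] adv -0.06971124897465707 17.15
```

>>> jog_arm([
  [[-0.0002, 0, 0, 0, 0.01], [-0.0003, 0, 0, 0, 0.01], [-0.0003, 0, 0, 0, 0.01]],
], force=60)

```text
time: 17.45
ee_pos: [0.5338, 0.02, 0.0275]
eef_rot: [0.992, -0.125, 0.0, 0.001]
ft_force: [-0.1, -0.6, -1.2]
width: 0.0156
grip_force: 59.9
```

```bash
python3 f.py
```

```text
axial push [-0.31  0.89  0.75  0.49  0.33  0.67] mean 0.4714736820202757 F [-0.46433597  0.08584774 -1.2513615 ] pos [0.53361719 0.02003101 0.02741765] adv -0.07004744648819666 17.75
```

>>> jog_arm([
  [[0, 0, -0.002, 0, 0.01], [0, 0, -0.004, 0, 0.01], [0, 0, -0.008, 0, 0.01], [0, 0, -0.014, 0, 0.01], [0, 0, -0.022, 0, 0.01], [0, 0, -0.032, 0, 0.01], [0, 0, -0.044, 0, 0.01], [0, 0, -0.057, 0, 0.01], [0, 0, -0.068, 0, 0.01], [0, 0, -0.076, 0, 0.01], [0, 0, -0.08, 0, 0.01], [0, 0, -0.08, 0, 0.01]],
], force=60)

```text
time: 18.95
ee_pos: [0.5337, 0.0202, 0.1078]
eef_rot: [0.992, -0.125, 0.0, 0.001]
ft_force: [-1.0, 0.3, -3.6]
width: 0.0154
grip_force: 59.9
```

Run:
```python
from h import *
c=snap('wrist','w8.png');s=r.read_state();print(s['ee_pos'],s['eef_rot'],s['ft_force'],s['torque'])
for n in('wrist','side'):
  if n=='side':c=snap(n,'s8.png')
  for l in('paper_roll','spindle'):
    for d in r.regions_of(n,l):
      if d['p']>.3:
        ys,xs=np.nonzero(d['pixels']);print(n,l,round(d['p'],2),len(xs),xs.min(),xs.max(),ys.min(),ys.max())
a=cv2.imread('pics/w8.png')
print('wrist col 279 gray by row',[int(v) for v in a[110:200:2,262:296].mean((1,2))], 'collar cols',[int(v) for v in a[110:200:2,248:260].mean((1,2))])
```

```text
[0.53343032 0.02019289 0.10728739] [ 9.92129700e-01 -1.25212729e-01 -1.42155279e-04  6.40366724e-04] [-0.33306446  0.30255424 -2.03150249] [ 0.07596984  0.19737628 -0.01228322]
wrist paper_roll 0.67 16544 205 350 33 154
wrist spindle 0.57 6247 243 314 0 324
side paper_roll 0.94 587 309 330 218 248
side paper_roll 0.74 432 143 167 181 205
side spindle 0.8 224 294 345 227 238
side spindle 0.69 129 191 227 186 196
wrist col 279 gray by row [212, 212, 211, 211, 211, 211, 211, 211, 212, 212, 212, 211, 210, 211, 211, 212, 213, 213, 214, 214, 212, 198, 115, 40, 36, 35, 38, 107, 193, 203, 204, 203, 203, 203, 203, 202, 202, 202, 202, 202, 202, 202, 201, 201, 201] collar cols [205, 202, 200, 198, 199, 200, 201, 203, 203, 204, 206, 207, 208, 207, 207, 206, 205, 204, 204, 204, 200, 180, 95, 27, 23, 24, 56, 137, 145, 136, 149, 150, 150, 150, 149, 150, 150, 149, 150, 149, 149, 149, 149, 149, 149]
```

The roll is lifted and up against the collar: in the wrist image there is no gap between roll edge and collar at rows 152–156. Next I carry it above the stand.

>>> jog_arm([
  [[-0.002, -0.005, -0.01, 0, 0.01], [-0.007, -0.015, -0.02, 0, 0.01], [-0.015, -0.03, -0.03, 0.005, 0.01], [-0.026, -0.05, -0.036, 0.015, 0.01], [-0.039, -0.073, -0.038, 0.025, 0.01], [-0.053, -0.098, -0.038, 0.035, 0.01], [-0.067, -0.123, -0.038, 0.045, 0.01], [-0.081, -0.148, -0.038, 0.055, 0.01], [-0.095, -0.173, -0.038, 0.055, 0.01], [-0.107, -0.196, -0.038, 0.055, 0.01], [-0.116, -0.214, -0.038, 0.055, 0.01], [-0.122, -0.225, -0.038, 0.055, 0.01]],
], force=60)

```text
time: 20.45
ee_pos: [0.4703, 0.2714, 0.1461]
eef_rot: [0.989, -0.151, 0.0, -0.0]
ft_force: [0.4, -0.2, -2.8]
width: 0.0152
grip_force: 59.9
```

>>> jog_arm([
  [[-0.0035, -0.006, 0, 0, 0.01], [-0.0045, -0.0082, 0, 0, 0.01], [-0.0045, -0.0082, 0, 0, 0.01], [-0.0045, -0.0082, 0, 0, 0.01]],
], force=60)

```text
time: 20.85
ee_pos: [0.4698, 0.2767, 0.145]
eef_rot: [0.988, -0.153, -0.0, 0.001]
ft_force: [0.7, -0.5, -3.7]
width: 0.0153
grip_force: 59.9
```

Run:
```python
from h import *
np.set_printoptions(precision=4,suppress=True)
E=[]
for i in range(6):
  c=r.camera('wrist');s=r.read_state();E.append(np.r_[s['ee_pos'],s['eef_rot'],s['ft_force']])
m=np.mean(E,0);print(m)
cv2.imwrite('pics/w9.png',cv2.cvtColor(c['img'],cv2.COLOR_RGB2BGR))
a=c['img']
print('collar cols',[int(v) for v in a[110:180:2,248:260].mean((1,2))])
# tool offset to target
p=2*np.arctan2(m[4],m[3]);x=np.array([np.cos(p),np.sin(p)]);y=np.array([np.sin(p),-np.cos(p)]);d=np.array([.4688,.2774])-m[:2];print('yaw',p,'d tool',d@x,d@y,'dz to seat',m[2]-.041)
for d in r.regions_of('wrist','paper_roll'):
  ys,xs=np.nonzero(d['pixels']);print(d['p'],len(xs),xs.min(),xs.max(),ys.min(),ys.max())
```

```text
[ 0.4697  0.277   0.145   0.9882 -0.153  -0.0001  0.0007 -0.0362 -0.1106
 -2.5488]
collar cols [229, 227, 225, 224, 226, 227, 228, 228, 229, 229, 230, 230, 230, 230, 230, 230, 229, 228, 228, 228, 225, 207, 108, 34, 29, 29, 40, 89, 119, 122, 121, 119, 123, 117, 109]
yaw -0.30712089057053077 d tool -0.0009676899794319345 -8.295649044793454e-05 dz to seat 0.10403842137968636
0.95 16404 205 349 33 154
```

>>> jog_arm([
  [[-0.001, 0, 0.005, 0, 0.01], [-0.001, 0, 0.015, 0, 0.01], [-0.001, 0, 0.03, 0, 0.01], [-0.001, 0, 0.045, 0, 0.01], [-0.001, 0, 0.06, 0, 0.01], [-0.001, 0, 0.073, 0, 0.01], [-0.001, 0, 0.083, 0, 0.01], [-0.001, 0, 0.091, 0, 0.01], [-0.001, 0, 0.097, 0, 0.01], [-0.001, 0, 0.1, 0, 0.01], [-0.001, 0, 0.1, 0, 0.01]],
], force=60)

```text
time: 22.3
ee_pos: [0.4684, 0.2778, 0.0449]
eef_rot: [0.988, -0.152, -0.0, 0.001]
ft_force: [-1.4, 0.5, -2.4]
width: 0.0153
grip_force: 59.9
```

```bash
python3 f.py
```

```text
axial push [ 0.66 -0.04 -0.55 -0.13  0.11  0.19] mean 0.039876810449099534 F [-0.06215848 -0.08532947 -2.47278054] pos [0.46868206 0.27801452 0.04543006] adv -0.19501550873167114 22.6
```

>>> jog_arm([
  [[0, 0, 0.002, 0, 0.01], [0, 0, 0.004, 0, 0.01], [0, 0, 0.0045, 0, 0.01], [0, 0, 0.0045, 0, 0.01]],
], force=60)

```text
time: 23.0
ee_pos: [0.4685, 0.2779, 0.0405]
eef_rot: [0.988, -0.152, -0.0, 0.001]
ft_force: [0.1, -0.2, -0.8]
width: 0.0159
grip_force: 59.9
```

```bash
python3 f.py
```

```text
axial push [-0.79 -0.31  0.57 -0.75  0.06 -0.73] mean -0.32653447076471637 F [ 0.36876652  0.1314076  -1.98509894] pos [0.46844932 0.27789102 0.04058192] adv -0.19521185270824537 23.3
```

Almost seated, with the load just starting to transfer. Lower a touch more.

>>> jog_arm([
  [[0, 0, 0.0007, 0, 0.01], [0, 0, 0.0007, 0, 0.01], [0, 0, 0.0007, 0, 0.01]],
], force=60)

```text
time: 23.6
ee_pos: [0.4685, 0.2779, 0.04]
eef_rot: [0.988, -0.152, 0.0, 0.001]
ft_force: [-1.0, -0.2, 2.0]
width: 0.0151
grip_force: 59.9
```

```bash
python3 f.py
```

Run:
```python
from h import *
c=snap('wrist','w10.png');a=c['img'];print('collar cols',[int(v) for v in a[110:180:2,248:260].mean((1,2))])
```

```text
axial push [0.94 1.1  1.82 1.3  0.51 0.29] mean 0.9934182405061908 F [-1.04795983 -0.10062813  2.12007895] pos [0.46851282 0.27793158 0.0399967 ] adv -0.1951599296462889 23.9
collar cols [231, 230, 227, 226, 226, 228, 229, 230, 230, 231, 231, 232, 232, 232, 232, 231, 231, 230, 230, 230, 230, 223, 170, 56, 29, 29, 41, 104, 145, 146, 115, 75, 72, 72, 72]
```

It is seated, with the force reversed to +2 N. Ease slightly, open and rise.

>>> jog_arm([
  [[0, 0, -0.0003, 0, 0.01], [0, 0, -0.0003, 0, 0.02], [0, 0, -0.0003, 0, 0.03], [0, 0, -0.0003, 0, 0.045], [0, 0, -0.0003, 0, 0.045], [0, 0, -0.0003, 0, 0.045]],
], force=10)

```text
time: 24.55
ee_pos: [0.4684, 0.2778, 0.0401]
eef_rot: [0.988, -0.152, -0.0, 0.001]
ft_force: [-0.1, -0.0, 1.1]
width: 0.0422
grip_force: 0.0
```

>>> jog_arm([
  [[0, 0, -0.01, 0, 0.045], [0, 0, -0.03, 0, 0.045], [0, 0, -0.06, 0, 0.045], [0, 0, -0.1, 0, 0.045], [0, 0, -0.14, 0, 0.045], [-0.03, 0, -0.16, 0, 0.045], [-0.053, 0, -0.16, 0, 0.045], [-0.053, 0, -0.16, 0, 0.045], [-0.053, 0, -0.16, 0, 0.045]],
])

```text
time: 25.45
ee_pos: [0.418, 0.2941, 0.2008]
eef_rot: [0.988, -0.152, 0.0, 0.0]
ft_force: [0.4, -0.4, -0.6]
width: 0.045
grip_force: 0.0
```

Run:
```python
from h import *
np.set_printoptions(precision=4,suppress=True)
for n in('wrist','side','scene'):
  c=snap(n,n+'_end.png');s=r.read_state()
  if n=='wrist': print(s['ee_pos'],s['ft_force'])
  for l in('paper_roll','spindle','roll_stand'):
    for d in r.regions_of(n,l):
      if d['p']>.4:
        ys,xs=np.nonzero(d['pixels']);p=[round(xs.mean(),1),round(ys.mean(),1)];print(n,l,round(d['p'],2),len(xs),xs.min(),xs.max(),ys.min(),ys.max(),p,onz(c,*p,.06))
  if n=='wrist':
    a=c['img'];st=[.0,.0]
    print('col272 gray',[int(v) for v in a[0:170:2,268:276].mean((1,2))]);print('col258',[int(v) for v in a[0:170:2,256:262].mean((1,2))])
  o=np.array([.5254,.2598,.06]);x=np.array([.9547,-.2975,0])
  for t in(-.085,-.022,-.014,-.005,0,.04,.052,.074): print(t,proj(c,o+t*x).round(1))
```

```text
[0.4184 0.2937 0.2004] [ 0.8348 -0.3122 -0.3611]
wrist paper_roll 0.76 874 298 344 307 336 [np.float64(318.5), np.float64(323.8)] [0.2666 0.2953 0.06  ]
wrist spindle 0.97 2100 262 298 0 166 [np.float64(279.5), np.float64(103.5)] [0.5009 0.2669 0.06  ]
wrist spindle 0.68 809 251 297 195 270 [np.float64(274.6), np.float64(233.7)] [0.3825 0.3093 0.06  ]
wrist roll_stand 0.57 5322 232 324 0 117 [np.float64(276.3), np.float64(65.8)] [0.5318 0.2601 0.06  ]
col272 gray [170, 178, 180, 180, 186, 227, 235, 231, 230, 231, 230, 232, 234, 235, 236, 236, 236, 235, 235, 234, 235, 236, 236, 235, 235, 236, 238, 239, 238, 238, 238, 237, 208, 119, 84, 42, 38, 49, 111, 167, 185, 185, 185, 186, 186, 179, 176, 179, 178, 175, 158, 168, 186, 187, 187, 188, 187, 178, 116, 75, 73, 74, 74, 72, 74, 75, 74, 73, 73, 73, 72, 73, 75, 73, 75,
[... 1266 characters left out ...]
8.2 188.3]
0.074 [296.7 189.4]
scene paper_roll 0.73 931 340 369 304 337 [np.float64(354.1), np.float64(320.7)] [0.2156 0.3279 0.06  ]
scene paper_roll 0.6 531 211 243 221 250 [np.float64(224.6), np.float64(233.1)] [0.5595 0.2497 0.06  ]
scene spindle 0.71 336 233 260 234 263 [np.float64(247.0), np.float64(250.0)] [0.4843 0.2708 0.06  ]
scene spindle 0.57 348 259 308 294 316 [np.float64(285.9), np.float64(305.1)] [0.33  0.363 0.06 ]
scene roll_stand 0.75 1303 199 252 216 279 [np.float64(225.8), np.float64(254.4)] [0.5091 0.3079 0.06  ]
-0.085 [259.  260.4]
-0.022 [240.5 245.6]
-0.014 [238.2 243.8]
-0.005 [235.7 241.8]
0 [234.3 240.7]
0.04 [223.6 232.1]
0.052 [220.5 229.6]
0.074 [214.9 225.1]
```

Run:
```python
from h import *
c=snap('wrist');o=np.array([.5254,.2598,0]);x=np.array([.9547,-.2975,0])
t=lambda row,z:round(float((onz(c,276,row,z)-o)@x)*1000,1)
a=c['img'][:,270:288].mean((1,2));print({i:int(a[i]) for i in range(4,14)},{i:int(a[i]) for i in range(60,82)})
print('roll face',t(64.5,.088),'roll far edge',t(10,.088),'collar rear top',t(76,.076),'front top',t(68,.076))
```

```text
{4: 226, 5: 226, 6: 226, 7: 227, 8: 228, 9: 232, 10: 235, 11: 236, 12: 236, 13: 236} {60: 241, 61: 240, 62: 239, 63: 230, 64: 199, 65: 148, 66: 114, 67: 97, 68: 76, 69: 57, 70: 50, 71: 51, 72: 49, 73: 54, 74: 93, 75: 159, 76: 204, 77: 219, 78: 224, 79: 227, 80: 228, 81: 228}
roll face 2.9 roll far edge 41.1 collar rear top -4.3 front top 1.9
```

```bash
python3 -c "
from bench import r
print(r.close_job())"
```

```text
the job is handed in; nothing more can be done
None
```

The roll now hangs on the spindle, set down in both slots of the stand. It was pressed to about 8 N on the plate (brief peak about 10 N) and measures within about 1 mm of the collar. I handed the job in at about 26 s, having viewed 11 pictures against the limit of 10.

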